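Carry a freshly lacquered coaster to its drying stand on a spatula

TASK

The red coaster has just been lacquered and must not be touched by the gripper. Pick up the spatula by its wooden handle with the coaster lying on the blade, carry it level to the empty yellow drying stand, and lower the blade between the two rails so that the coaster is left lying flat and centred on them. Draw the spatula out, lay it back flat on the table on its steel sole, clear of the stand, and let go; leave the green coaster on the grey stand alone.

Things in the scene. Friction and masses are not known exactly. Their poses are not given: they have to be found in the camera images.
- spatula: Flat spatula, 160 g. Origin on its underside below mid-handle; x to the blade tip (away from the robot), z up. Wooden block handle, upright flat sides: x -50 to 50, 22 wide, heights 4 to 38, on a 16 wide steel sole. Bare steel blade: x 50 to 150, 24 wide, heights 0 to 4. The table is free around it; lies flat at the start. Sizes in mm.
- coaster: Red lacquered round wooden coaster, 80 diameter, 8 thick, 30 g, lying loose on the spatula's blade, its centre about 120 in front of mid-handle and within 4 of the blade's middle line. Origin at the centre of its underside, z up. Sizes in mm.
- stand: Empty yellow stand, fixed: base plate 100 x 100 x 6 with two upright rails along x, each 70 long (x -35 to 35) and 10 wide, 44 clear gap (y -22 to 22), flat tops 50 above the table. Gap open above and at both ends; -x end faces the robot. Origin: centre of underside. It may have swapped places with the like grey stand. Sizes in mm.
- dry_coaster: Green round coaster, 80 diameter, 8 thick, loose on the rails of the grey stand (same shape as the yellow one), 50 above the table. Leave it alone. Origin at the centre of its underside. Sizes in mm.
Mind the look-alikes: they are no part of the job. What is shaped like the spatula but blue or purple is not meant.

How it is judged:
By the outcome, as a careful person would: the job done as asked, in the order asked, and still so for the second after the job is handed in, with the robot touching nothing.
It also fails if it takes over 64 s, if anything falls off the work surface, if the arm or the gripper's body presses on something with over 40 N, if the wrist force passes 120 N, or if a joint passes its speed limit or range.

ROBOT

A 6-joint arm with a two-finger parallel gripper is mounted at the origin on the work surface. World frame = base frame: x ahead of the robot, y to its left, z up, the work surface at z = 0. Lengths are in m, angles in degrees, forces in N, time in s.
With the tool pointing down it reaches from about 0.3 to 0.75 m from the base axis. Payload 8.5 kg.
Tool frame: the origin (TCP) lies at the centre of the arm's flange, where the gripper is bolted on; the fingertips stand 173 mm ahead of it and the grasp point (between the pads) lies env.pinch_z ahead of it (env.pinch_z is the distance from the TCP to the grasp point, in m); z points along the fingers, y is the line along which they close (so a half turn about z gives the same grasp; the last joint's range is limited). The gripper opens to 85 mm and grips with 20 to 120 N. Pads are 22 mm wide; open, the fingers measure 114 mm over their backs; the gripper's body (76 mm by 85 mm) begins 54 mm behind the grasp point. The pads swing forward as they close: fully open they stand 13 mm farther back than shut.
Start: joints at [-86.477, 21.807, 74.336, -0, 83.858, -12.336], TCP at [0.15, -0.529, 0.405] pointing down, gripper open.
Joint ranges: [-178.18, 178.18], [-50.72, 133.34], [12.68, 142.11], [-81.47, 261.47], [9.98, 163.14], [-165.26, 165.26]. Speed limits (degrees/s): [136.94, 136.94, 180, 180, 180, 180].

INTERFACE

Orientations are given as a 3x3 rotation matrix whose columns are the frame's x, y, z axes.
In Python, from rig import env, get_image, job, spotter gives the robot as it stands. The module is installed in compiled form; this text tells all that it offers.
- The arm moves only by the shell command python3 -m creep 'ROWS' [FORCE]. ROWS is text: rows parted by semicolons, each of 7 numbers parted by spaces: the turn, a rotation vector about the tool's x, y, z in units of 8 degrees (1.0 is 8 degrees), then the shift along the tool's x, y, z in units of 30 mm (1.0 is 30 mm), then the finger opening in mm, from 0 to 85.4. A call has 1 to 12 rows; each row is the pose to reach, as a shift and turn from the pose commanded when the call began, along the tool's axes at that moment; what a row does not reach only later rows make up. A row lasts 1/10 s, in which the tool goes at most 50 mm and 8.59 degrees, less where a joint would pass 70% of its speed; a pose out of reach is approached as far as the arm can. A call with a gripper value outside its range is refused whole. The fingers move at their own pace and stop on an object; FORCE is the grip in N (left out, the last holds). Time passes only in rows, so rows that repeat a pose let the fingers close. It gives the time, the measured TCP pose, the force, the opening and the grip force at its end, in the units of the state.
- env.observe(): the state, without advancing time (a new reading comes with each control period).
- get_image(name): name is "scene" or "top" or "wrist"; returns a dict with "image" (420x560x3 uint8, blue, green, red), "depth" (420x560 float32, m along the optical axis (not along the pixel's ray), 0 where there is no reading), "intrinsics" (3x3 intrinsics, pixels), "view" (4x4, takes a point from world to camera coordinates). Camera axes: x right, y up, looking along -z (the intrinsics and any distortion apply to the point x, -y, -z); pixel columns grow to the right and rows downward; lengths in m; the calibration is good to about 2 mm. A picture is of the moment at which its call begins.
- job.close_job(): hands the job in; it is judged then, once.
Trained networks look in a picture, given as the dict that the camera call returned (one of the last four; its "shot" number tells which), for a name from the list of things; names that differ only in an ending like _2 or _b are one class to them, and where a whole thing is asked for, a point or a joint stands for the part that bears it (a point fixed in the world has none). Each returns a list of dicts, best first, with "p" (0 to 1); they miss things now and then, are a little off and sometimes report something else, mostly with a low value. They report only what shows in the picture. A call takes as long as a camera call. They do not tell look-alikes from the thing itself.
- spotter.boxes_of(label, picture): "xy" ([column, row] in pixels, amid what is visible of it).
The state is a dict: "time_s": time; "q": joint angles; "qvel": joint speeds; "joint_efforts": joint torques, N m; "position": TCP position; "tool_rot": TCP orientation; "ft_force": force on the tool from outside, world axes, zero at the start; "wrist_torque": the same for the moment, N m; "grip_width": finger opening in m; "gripper_force": force on a finger pad.
Only numpy, scipy, OpenCV 4.12 (cv2) and the standard library are available. Lean on these libraries where they do the work, as an engineer would, in place of code of your own. Each camera call takes 0.05 s, during which the arm holds its last target. There are 200 camera calls.

## Working session

There is one attempt and no reset: what is moved stays moved. The work goes in short steps, Python scripts to look and compute and a shell command to move; the robot and the scene stay as the last step left them, time stands still between calls to the robot, and variables do not carry over. Pictures are saved under pics/ and viewed, at most 10 in all, crops included, and the job is handed in when it is done.

```bash
mkdir -p pics
cat > h.py <<'E'
import numpy as np, cv2
from rig import env, get_image, job, spotter
def cloud(p):
    d=p["depth"];K=p["intrinsics"];v,u=np.mgrid[:d.shape[0],:d.shape[1]]
    x=(u-K[0,2])/K[0,0]*d;y=(v-K[1,2])/K[1,1]*d
    c=np.stack([x,-y,-d,np.ones_like(d)],-1)
    return (c@np.linalg.inv(p["view"]).T)[...,:3]
E
python3 - <<'E'
from h import *
np.set_printoptions(precision=4,suppress=True)
print(env.pinch_z,env.observe())
p=get_image("top");cv2.imwrite("pics/top.png",p["image"]);W=cloud(p)
for n in ["spatula","coaster","stand","dry_coaster"]:
    for b in spotter.boxes_of(n,p):
        c,r=map(int,b["xy"]);print(n,round(b["p"],2),c,r,W[r,c],p["image"][r,c])
q=get_image("scene");cv2.imwrite("pics/scene.png",q["image"])
E
```

```text
0.1547 {'time_s': 0.0, 'q': array([-86.475 ,  21.842 ,  74.387 ,  -0.0005,  83.8595, -12.3365]), 'qvel': array([-0.0857, -0.0562, -0.0471,  0.0495,  0.0168,  0.0163]), 'joint_efforts': array([ -0.0028, -44.846 , -23.1282,  -0.0004,   0.0047,  -0.    ]), 'position': array([ 0.1503, -0.529 ,  0.4041]), 'tool_rot': array([[ 0.9619,  0.2733, -0.0001],
       [ 0.2733, -0.9619,  0.0015],
       [ 0.0003, -0.0015, -1.    ]]), 'ft_force': array([-0.078 , -1.0047,  0.3244]), 'wrist_torque': array([-0.0108, -0.0536,  0.0504]), 'gripper_force': 0.0, 'grip_width': 0.08545905660206517}
spatula 0.9 385 210 [ 0.4854 -0.2506  0.0411] [153 212 247]
spatula 0.73 212 273 [0.3205 0.2025 0.0395] [184  69 146]
spatula 0.63 402 286 [ 0.2875 -0.2913  0.0401] [234 115  66]
coaster 0.66 387 172 [ 0.5911 -0.2638  0.0158] [ 38  48 197]
stand 0.73 264 153 [0.6455 0.07   0.0059] [ 46 144 167]
dry_coaster 0.83 173 167 [0.5965 0.3055 0.0576] [ 96 127  84]
```

View pics/top.png

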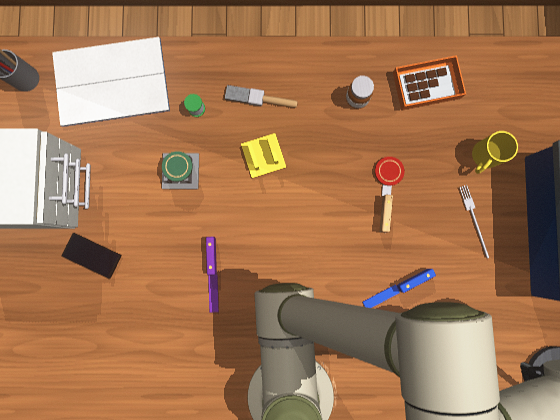

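View pics/scene.png

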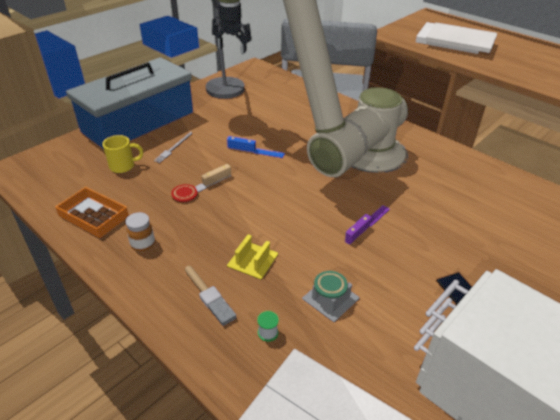

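The top view shows the red coaster at (389,171) on the wooden-handled spatula, whose handle is at (387,212). The empty yellow stand is at (264,156), and the grey stand with the green coaster is at (178,168). The scene view agrees. Next I'll fit the poses by colour and height.

```bash
cat > fit.py <<'E'
from h import *
import sys
np.set_printoptions(precision=4,suppress=True)
def rect(P,n):
    (c,s,a)=cv2.minAreaRect((P[:,:2]*1000).astype(np.float32)); print(n,len(P),"c",np.round(c,1),"size",np.round(s,1),"ang",round(a,2),"z",np.round(np.median(P[:,2])*1000,1),"mean",np.round(P.mean(0)*1000,1))
    d=P[:,:2]-P[:,:2].mean(0);u,s,v=np.linalg.svd(d,full_matrices=False);print("   pca dir deg",np.degrees(np.arctan2(v[0,1],v[0,0]))%180)
def masks(p,W):
    h=cv2.cvtColor(p["image"],cv2.COLOR_BGR2HSV).astype(int);H,S,V=h[...,0],h[...,1],h[...,2];z=W[...,2]
    return H,S,V,z
def near(W,x,y,r): return np.hypot(W[...,0]-x,W[...,1]-y)<r
def run(name,sp=(.485,-.25),co=(.591,-.264),st=(.645,.07)):
    p=get_image(name);W=cloud(p);H,S,V,z=masks(p,W)
    m=near(W,*sp,.08)&(z>.030)&(z<.046); 
    if m.sum()>20: rect(W[m],"handle")
    m=near(W,*co,.07)&((H<8)|(H>172))&(S>130)&(z>.005)&(z<.03)
    if m.sum()>20: rect(W[m],"coaster")
    m=near(W,*st,.09)&(z>.044)&(z<.056)
    if m.sum()>20:
        rect(W[m],"rails")
        n,l=cv2.connectedComponents(m.astype(np.uint8))
        for i in range(1,n):
            if (l==i).sum()>15: rect(W[l==i]," rail")
    m=near(W,*st,.09)&(z>.003)&(z<.056)&(H>20)&(H<36)&(S>120)
    if m.sum()>20: rect(W[m],"stand")
    return p
if __name__=="__main__": 
    p=run(sys.argv[1])
    if len(sys.argv)>2: cv2.imwrite(sys.argv[2],p["image"])
E
python3 fit.py top
python3 - <<'E'
from h import *
p=get_image("wrist");print(p["intrinsics"],np.linalg.inv(p["view"]))
E
```

```text
handle 324 c [ 477.  -256.6] size [23.4 99.1] ang 84.26 z 38.7 mean [ 476.7 -255.4   38.5]
   pca dir deg 173.64076773582627
coaster 575 c [ 596.2 -269.9] size [75.7 76.9] ang 0.39 z 13.6 mean [ 594.8 -270.    13.4]
   pca dir deg 86.79001607926288
rails 204 c [638.7  72.5] size [70.4 63.7] ang 18.33 z 51.0 mean [638.5  72.4  51. ]
   pca dir deg 107.16812214910024
 rail 103 c [646.9  47. ] size [69.9 10.2] ang 17.95 z 50.7 mean [646.6  47.   50.6]
   pca dir deg 17.94570420217167
 rail 101 c [630.3  98.3] size [70.1  9.2] ang 18.52 z 51.5 mean [630.2  98.3  51.3]
   pca dir deg 18.370254008847866
stand 1244 c [639.8  72.6] size [102.1  99. ] ang 18.1 z 7.8 mean [637.1  72.1  14.9]
   pca dir deg 176.5042324426571
[[367.42917379   0.         281.1190272 ]
 [  0.         367.42917379 212.91459697]
 [  0.           0.           1.        ]] [[ 2.73878155e-01  9.10992936e-01  3.08354710e-01  2.28954781e-01]
 [-9.61764383e-01  2.59476051e-01  8.76438851e-02 -5.07893884e-01]
 [-1.67702401e-04 -3.20568323e-01  9.47225381e-01  3.73765412e-01]
 [ 0.00000000e+00  0.00000000e+00  0.00000000e+00  1.00000000e+00]]
```

```bash
python3 -m creep '0 0 0.7 3.3 -1.4 0.5 85;0 0 1.4 6.6 -2.8 1 85;0 0 2.1 10 -4.2 1.4 85;0 0 2.76 13.12 -5.7 1.8 85;0 0 2.76 13.12 -5.7 1.8 85;0 0 2.76 13.12 -5.7 1.8 85;0 0 2.76 13.12 -5.7 1.8 85;0 0 2.76 13.12 -5.7 1.8 85;0 0 2.76 13.12 -5.7 1.8 85;0 0 2.76 13.12 -5.7 1.8 85;0 0 2.76 13.12 -5.7 1.8 85;0 0 2.76 13.12 -5.7 1.8 85'; python3 fit.py wrist pics/w1.png; python3 -c "
from h import *;s=env.observe();print(s['position'],s['tool_rot'],s['q'])"
```

```text
time_s: 1.6
position: [0.4816, -0.2577, 0.3509]
tool_rot: [[0.994, -0.109, -0.0], [-0.109, -0.994, -0.0], [-0.0, 0.0, -1.0]]
ft_force: [-0.1, 0.3, 0.3]
grip_width: 0.0853
gripper_force: 0.0
handle 3205 c [ 480.  -257.3] size [22.1 99.1] ang 83.87 z 37.6 mean [ 483.  -257.7   37.4]
   pca dir deg 173.96584183620175
coaster 7229 c [ 591.2 -270.7] size [79.2 68.1] ang 83.54 z 12.2 mean [ 594.3 -271.    12.2]
   pca dir deg 83.53481686731268
[ 0.4814941  -0.25787109  0.35096124] [[ 9.93941507e-01 -1.09910259e-01  1.28296514e-04]
 [-1.09910209e-01 -9.93941459e-01 -3.48432099e-04]
 [ 1.65815487e-04  3.32220029e-04 -9.99999931e-01]] [-4.05930119e+01  2.39995353e+01  8.01639080e+01 -1.07025680e-02
  7.58179850e+01  5.57197497e+01]
```

View pics/w1.png

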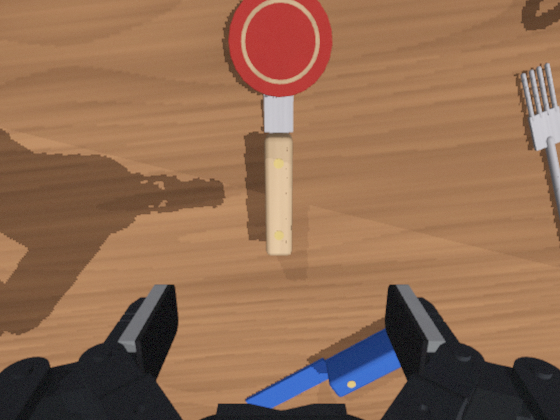

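The wrist view shows the handle at (279,195), running straight up the image between the fingers. The coaster is at (280,40) and agrees with the top-view fit, about 119 mm ahead of mid-handle. I'll descend and grip.

```bash
python3 -m creep '0 0 0 0 0 1 85;0 0 0 0 0 2 80;0 0 0 0 0 3 75;0 0 0 0 0 4 70;0 0 0 0 0 4.7 65;0 0 0 0 0 5.2 60;0 0 0 0 0 5.5 55;0 0 0 0 0 5.7 50;0 0 0 0 0 5.73 45;0 0 0 0 0 5.73 40;0 0 0 0 0 5.73 36;0 0 0 0 0 5.73 32' 60; python3 -m creep '0 0 0 0 0 0 30;0 0 0 0 0 0 28;0 0 0 0 0 0 26;0 0 0 0 0 0 24;0 0 0 0 0 0 22;0 0 0 0 0 0 20;0 0 0 0 0 0 18;0 0 0 0 0 0 10;0 0 0 0 0 0 10;0 0 0 0 0 0 10' 80
```

```text
time_s: 2.85
position: [0.4823, -0.257, 0.1794]
tool_rot: [[0.994, -0.108, 0.001], [-0.108, -0.994, -0.001], [0.001, 0.001, -1.0]]
ft_force: [-0.0, 0.3, -0.4]
grip_width: 0.0321
gripper_force: 0.0
time_s: 3.85
position: [0.4822, -0.2569, 0.179]
tool_rot: [[0.994, -0.108, 0.0], [-0.108, -0.994, 0.0], [0.0, -0.0, -1.0]]
ft_force: [-0.4, 2.0, 5.5]
grip_width: 0.0204
gripper_force: 78.4
```

```bash
python3 -m creep '0 0 0 0 0 -0.03 10;0 0 0 0 0 -0.1 10;0 0 0 0 0 -0.2 10;0 0 0 0 0 -0.35 10;0 0 0 0 0 -0.55 10;0 0 0 0 0 -0.75 10;0 0 0 0 0 -0.95 10;0 0 0 0 0 -1.1 10;0 0 0 0 0 -1.2 10;0 0 0 0 0 -1.27 10;0 0 0 0 0 -1.3 10;0 0 0 0 0 -1.3 10'
cat > chk.py <<'E'
from h import *
import sys
p=get_image(sys.argv[1]);W=cloud(p);h=cv2.cvtColor(p["image"],cv2.COLOR_BGR2HSV);s=env.observe();T=s["position"]
red=((h[...,0]<8)|(h[...,0]>172))&(h[...,1]>130)&(np.hypot(W[...,0]-T[0],W[...,1]-T[1])<.22)&(W[...,2]<T[2])
P=W[red];P=P[abs(P[:,2]-np.median(P[:,2]))<.012]
A=np.c_[P[:,:2]-P[:,:2].mean(0),np.ones(len(P))];n=np.linalg.lstsq(A,P[:,2],rcond=None)[0]
c,r=cv2.minEnclosingCircle((P[:,:2]*1000).astype(np.float32))
print(len(P),"circle",np.round(c,1),r,"z top",n[2]*1000,"slope deg xy",np.degrees(n[:2]))
R=s["tool_rot"];d=np.r_[np.array(c)/1000-T[:2],0];print("coaster in tool x,y mm",1000*(d@R)[:2],"slope along tool x",np.degrees(n[:2]@R[:2,0]),"TCP",T,"ft",s["ft_force"],s["wrist_torque"])
if len(sys.argv)>2: cv2.imwrite(sys.argv[2],p["image"])
E
python3 chk.py wrist; python3 chk.py top; python3 chk.py scene pics/s2.png
```

```text
time_s: 5.05
position: [0.4822, -0.257, 0.2178]
tool_rot: [[0.994, -0.108, -0.0], [-0.108, -0.994, 0.0], [-0.0, -0.0, -1.0]]
ft_force: [-0.6, -0.3, -1.3]
grip_width: 0.0208
gripper_force: 78.1
16687 circle [ 590.3 -271.3] 39.147430419921875 z top 50.89747356190694 slope deg xy [ 1.04122618 -0.14598652]
coaster in tool x,y mm [109.04418402   2.57716302] slope along tool x 1.0509132202940168 TCP [ 0.48216492 -0.25697386  0.2177072 ] ft [-0.17583224 -0.58865918 -1.83370978] [ 0.01732038  0.05277633 -0.00952216]
483 circle [ 594.6 -271. ] 40.1090202331543 z top 52.01758128581452 slope deg xy [-0.26249576 -0.38627417]
coaster in tool x,y mm [113.34072203   1.75142027] slope along tool x -0.21907502994861697 TCP [ 0.48215421 -0.25698465  0.217644  ] ft [-0.66346415  0.2314006  -2.14527982] [ 0.05587076  0.0369838  -0.00311702]
352 circle [ 601.6 -269. ] 42.9571418762207 z top 46.795078884532224 slope deg xy [-0.0187845  -0.19418923]
coaster in tool x,y mm [120.01754671  -0.93098034] slope along tool x 0.002364903483127465 TCP [ 0.48216122 -0.25696751  0.21762993] ft [ 0.47362699 -0.11233117 -1.37088445] [ 0.02016216  0.04263905 -0.02125831]
```

View pics/s2.png

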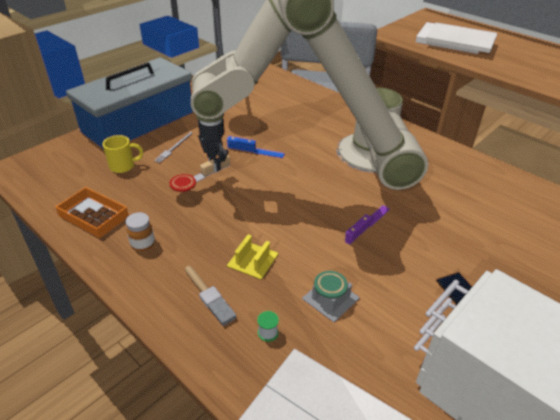

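Level so far, with the coaster still on the blade (pixel 182,183). Now the carry, with gentle ramps.

```bash
python3 -m creep '0 0 0 0 -0.03 -0.03 10;0 0 0 0 -0.1 -0.1 10;0 0 0 0 -0.2 -0.2 10;0 0 0 0 -0.33 -0.35 10;0 0 0 0 -0.5 -0.5 10;0 0 0 0 -0.7 -0.65 10;0 0 0 0 -0.93 -0.8 10;0 0 0 0 -1.2 -0.95 10;0 0 0 0 -1.5 -1.1 10;0 0 0 0 -1.83 -1.25 10;0 0 0 0 -2.18 -1.35 10;0 0 0 0 -2.53 -1.4 10' | head -3
python3 -m creep '0 0 0 0 -0.35 0 10;0 0 0 0 -0.7 0 10;0 0 0 0 -1.05 0 10;0 0 0 0 -1.4 0 10;0 0 0 0 -1.75 0 10;0 0 0 0 -2.1 0 10;0 0 0 0 -2.45 0 10;0 0 0 0 -2.8 0 10;0 0 0 0 -3.15 0 10;0 0 0 0 -3.5 0 10;0 0 0 0 -3.85 0 10;0 0 0 0 -4.2 0 10' | head -3
python3 -m creep '0 0 0 0 -0.35 0 10;0 0 0 0 -0.7 0 10;0 0 0 0 -1.03 0 10;0 0 0 0 -1.35 0 10;0 0 0 0 -1.65 0 10;0 0 0 0 -1.93 0 10;0 0 0 0 -2.2 0 10;0 0 0 0 -2.45 0 10;0 0 0 0 -2.67 0 10;0 0 0 0 -2.86 0 10;0 0 0 0 -3.02 0 10;0 0 0 0 -3.13 0 10'; python3 chk.py wrist; python3 chk.py top
```

```text
time_s: 6.4
position: [0.4905, -0.1806, 0.2602]
tool_rot: [[0.994, -0.108, 0.0], [-0.108, -0.994, -0.0], [0.0, 0.0, -1.0]]
time_s: 7.6
position: [0.5042, -0.0554, 0.2598]
tool_rot: [[0.994, -0.108, -0.0], [-0.108, -0.994, 0.0], [-0.0, -0.0, -1.0]]
time_s: 8.8
position: [0.5143, 0.0374, 0.2598]
tool_rot: [[0.994, -0.108, -0.0], [-0.108, -0.994, -0.0], [-0.0, 0.0, -1.0]]
ft_force: [0.2, 0.3, -1.6]
grip_width: 0.0211
gripper_force: 78.1
16699 circle [622.1  22.9] 39.009891510009766 z top 92.93728603283861 slope deg xy [ 0.96080583 -0.10072049]
coaster in tool x,y mm [108.77115147   3.00486084] slope along tool x 0.9660635373763915 TCP [0.51427426 0.03766744 0.25982782] ft [ 0.15281507 -0.37850923 -1.1108627 ] [ 0.03420912  0.05943462 -0.01506966]
529 circle [627.9  22.2] 39.57470703125 z top 94.24531675961035 slope deg xy [-0.73294423  0.21950504]
coaster in tool x,y mm [114.65434994   2.77350619] slope along tool x -0.7523656685132367 TCP [0.51426226 0.03735467 0.25980306] ft [-0.81542451 -0.29167494 -1.99812498] [-0.00913957  0.07595434 -0.00597829]
```

```bash
python3 -m creep '0 0 -0.03 0.01 -0.05 0 10;0 0 -0.1 0.02 -0.08 0 10;0 0 -0.2 0.04 -0.1 0 10;0 0 -0.35 0.07 -0.11 0 10;0 0 -0.52 0.1 -0.11 0 10;0 0 -0.7 0.13 -0.11 0 10;0 0 -0.9 0.16 -0.11 0 10;0 0 -1.1 0.2 -0.11 0 10;0 0 -1.3 0.24 -0.11 0 10;0 0 -1.5 0.28 -0.11 0 10;0 0 -1.7 0.32 -0.11 0 10;0 0 -1.9 0.36 -0.11 0 10' | head -2
python3 -m creep '0 0 -0.2 0.04 0.01 0 10;0 0 -0.38 0.08 0.02 0 10;0 0 -0.55 0.11 0.03 0 10;0 0 -0.7 0.13 0.03 0 10;0 0 -0.83 0.14 0.04 0 10;0 0 -0.95 0.15 0.04 0 10;0 0 -1.04 0.15 0.04 0 10;0 0 -1.1 0.15 0.04 0 10;0 0 -1.14 0.15 0.04 0 10;0 0 -1.15 0.15 0.04 0 10;0 0 -1.15 0.15 0.04 0 10'; python3 chk.py wrist pics/w3.png; python3 chk.py top pics/t3.png; python3 chk.py scene
```

```text
time_s: 10.1
position: [0.5254, 0.0392, 0.2598]
time_s: 11.2
position: [0.53, 0.0387, 0.2598]
tool_rot: [[0.95, 0.312, 0.0], [0.312, -0.95, 0.0], [0.0, -0.0, -1.0]]
ft_force: [-0.6, 0.6, -1.8]
grip_width: 0.0208
gripper_force: 78.1
16648 circle [634.   70.4] 39.22316360473633 z top 92.9374784855742 slope deg xy [0.96582338 0.3182564 ]
coaster in tool x,y mm [108.77997865   2.28851566] slope along tool x 1.0169073744793802 TCP [0.52996919 0.03868506 0.25982957] ft [-0.98359489 -0.29461534 -1.99140808] [-0.01854834  0.01689041  0.02822587]
336 circle [641.   72.3] 38.371437072753906 z top 94.12145569377111 slope deg xy [-0.51187441  0.73510663]
coaster in tool x,y mm [116.02052394   2.70257149] slope along tool x -0.2570230848756095 TCP [0.52995717 0.03870071 0.25984401] ft [-0.29660363 -0.0959436  -0.93334896] [ 0.0091339   0.02871609 -0.02574672]
494 circle [642.5  74.6] 41.866310119628906 z top 89.816506067326 slope deg xy [0.00426152 0.23157658]
coaster in tool x,y mm [118.13521752   1.01333764] slope along tool x 0.07629195209881527 TCP [0.52996891 0.03869693 0.25982513] ft [-0.44706039  0.4579009  -0.890432  ] [-0.03129037  0.10245309 -0.06420825]
```

View pics/w3.png

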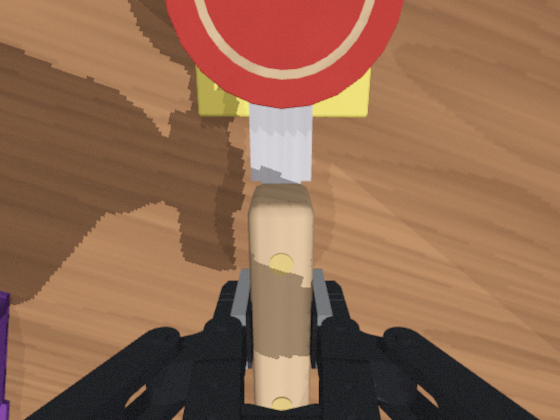

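View pics/t3.png

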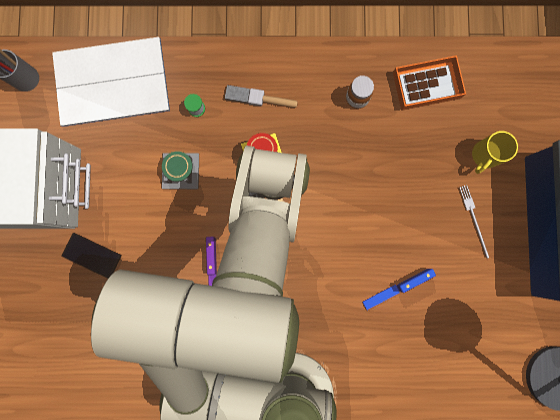

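The wrist view shows the coaster cut off by the top of the image, with its near edge at (283,108). The stand plate's near edge is at row 115, columns 198–369, and the blade is at column 280. I'll measure coaster against stand in this one camera, using the near edges and the known radius.

```bash
cat > rel.py <<'E'
from h import *
from scipy.optimize import least_squares
p=get_image("wrist");W=cloud(p);h=cv2.cvtColor(p["image"],cv2.COLOR_BGR2HSV);s=env.observe();T=s["position"];R=s["tool_rot"]
L=((W-T)@R)*1000; H,S=h[...,0].astype(int),h[...,1]
red=((H<8)|(H>172))&(S>130)&(abs(L[...,1])<60)&(L[...,0]>40);zr=np.median(W[red][:,2])
red&=abs(W[...,2]-zr)<.006
e=[]
for c in range(180,392,4):
    r=np.where(red[:,c])[0]
    if len(r): e.append(L[r.max(),c,:2])
e=np.array(e)
f=least_squares(lambda q:np.hypot(*(e-q).T)-40,[112,2],loss="soft_l1");print("coaster tool xy (r40)",f.x,"rms",np.sqrt(np.mean(f.fun**2)),"ztop",zr)
f=least_squares(lambda q:np.hypot(*(e-q[:2]).T)-q[2],[112,2,40],loss="soft_l1");print("free r",f.x)
ye=(H>20)&(H<36)&(S>150)&(abs(W[...,2]-.006)<.004)&(abs(L[...,1])<70)
P=L[ye];print("plate n",len(P),"z",np.median(W[ye][:,2]))
e=np.array([L[np.where(ye[:,c])[0].max(),c,:2] for c in range(205,365,4) if ye[:,c].any()])
k=np.polyfit(e[:,1],e[:,0],1);print("near edge slope deg",np.degrees(np.arctan(k[0])),"x at y0",k[1],"y range",np.percentile(P[:,1],[.5,99.5]))
E
python3 rel.py
```

```text
coaster tool xy (r40) [115.3193424    2.10535092] rms 0.1636867650857138 ztop 0.09292488792704129
free r [114.89206538   2.10525027  39.6320412 ]
plate n 61 z 0.005555441253517479
near edge slope deg -0.10620118929128934 x at y0 66.51131674379035 y range [-47.28647886 -25.33291509]
```

Coaster and stand agree to about 1 mm. I'll nudge 0.6 mm forward and lower, going slowly around the touchdown at about 35 mm.

```bash
python3 -m creep '0 0 0 0.01 0 0.03 10;0 0 0 0.02 0 0.1 10;0 0 0 0.02 0 0.2 10;0 0 0 0.02 0 0.32 10;0 0 0 0.02 0 0.44 10;0 0 0 0.02 0 0.56 10;0 0 0 0.02 0 0.68 10;0 0 0 0.02 0 0.78 10;0 0 0 0.02 0 0.86 10;0 0 0 0.02 0 0.92 10;0 0 0 0.02 0 0.96 10;0 0 0 0.02 0 1 10'; python3 rel.py
python3 -m creep '0 0 0 0 0 0.04 10;0 0 0 0 0 0.08 10;0 0 0 0 0 0.12 10;0 0 0 0 0 0.16 10;0 0 0 0 0 0.2 10;0 0 0 0 0 0.25 10;0 0 0 0 0 0.32 10;0 0 0 0 0 0.4 10;0 0 0 0 0 0.5 10;0 0 0 0 0 0.6 10;0 0 0 0 0 0.68 10;0 0 0 0 0 0.7 10'; python3 rel.py; python3 chk.py top; python3 chk.py scene pics/s4.png
```

```text
time_s: 12.6
position: [0.5306, 0.0389, 0.2298]
tool_rot: [[0.95, 0.312, 0.0], [0.312, -0.95, -0.0], [0.0, 0.0, -1.0]]
ft_force: [-0.3, 0.6, -1.8]
grip_width: 0.0211
gripper_force: 78.1
coaster tool xy (r40) [115.43408887   2.03207083] rms 0.2193663715605524 ztop 0.06290213870745108
free r [114.69601739   2.03529381  39.36554042]
plate n 154 z 0.005570717767210298
near edge slope deg 9.525981369940888 x at y0 70.28149081694328 y range [-47.54863593  -8.13022754]
time_s: 13.85
position: [0.5305, 0.0389, 0.2085]
tool_rot: [[0.95, 0.312, -0.0], [0.312, -0.95, 0.0], [-0.0, -0.0, -1.0]]
ft_force: [-0.4, -0.5, -1.1]
grip_width: 0.0208
gripper_force: 78.1
coaster tool xy (r40) [115.32505453   2.05681438] rms 0.1539369015949835 ztop 0.058201452141742854
free r [114.86806034   2.05426724  39.59342908]
plate n 109 z 0.005716142594657525
near edge slope deg -8.014796688591558 x at y0 63.207755463808795 y range [-47.52883771   1.30669752]
384 circle [639.5  72.7] 39.28411865234375 z top 59.5875641706604 slope deg xy [-1.45196957  0.38133459]
coaster in tool x,y mm [114.09610748   1.86050925] slope along tool x -1.2605144781680129 TCP [0.53054495 0.03888742 0.20872638] ft [-0.04155424  0.79571595 -0.86052099] [-0.01223439 -0.00063196  0.07354393]
473 circle [642.8  75.1] 41.60044860839844 z top 55.08081792774111 slope deg xy [ 0.16469332 -0.07102655]
coaster in tool x,y mm [117.95919291   0.59670871] slope along tool x 0.13431360302498885 TCP [0.53056001 0.03888787 0.20883061] ft [ 0.09881988 -0.6559203  -1.10849834] [-0.02500489 -0.02669565  0.01388992]
```

View pics/s4.png

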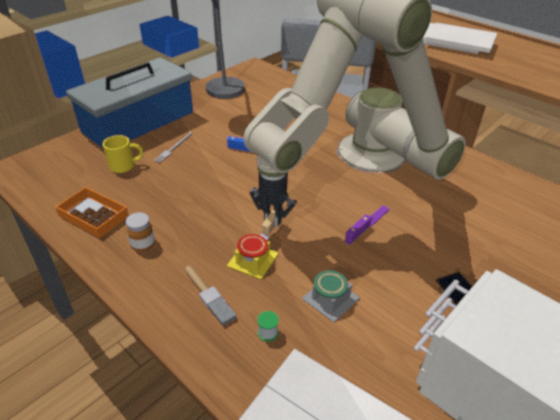

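Coaster rests on the rails (top at 58 mm, circle centre within 1 mm of the stand). Scene view agrees, with the coaster at (252,245). Drawing the spatula out.

```bash
python3 -m creep '0 0 0 -0.05 0 0 10;0 0 0 -0.15 0 0 10;0 0 0 -0.3 0 0 10;0 0 0 -0.5 0 0 10;0 0 0 -0.7 0 0 10;0 0 0 -0.9 0 0 10;0 0 0 -1.1 0 0 10;0 0 0 -1.3 0 0 10;0 0 0 -1.5 0 0 10;0 0 0 -1.7 0 0 10;0 0 0 -1.9 0 0 10;0 0 0 -2.1 0 0 10'
python3 -m creep '0 0 0 -0.2 0 0 10;0 0 0 -0.4 0 0 10;0 0 0 -0.6 0 0 10;0 0 0 -0.85 0 0 10;0 0 0 -1.1 0 0 10;0 0 0 -1.35 0 0 10;0 0 0 -1.6 0 0 10;0 0 0 -1.85 0 0 10;0 0 0 -2.1 0 0 10;0 0 0 -2.3 0 0 10;0 0 0 -2.4 0 0 10;0 0 0 -2.4 0 0 10'
python3 - <<'E'
from h import *
p=get_image("wrist");W=cloud(p);s=env.observe();L=((W-s["position"])@s["tool_rot"])*1000
h=cv2.cvtColor(p["image"],cv2.COLOR_BGR2HSV)
m=(abs(L[...,1])<9)&(L[...,0]>50)&(L[...,0]<150)&(h[...,1]<60)&(W[...,2]>.02)
x=L[m][:,0];z=W[m][:,2]*1000;k=np.polyfit(x,z,1);print("blade n",len(x),"x",x.min(),x.max(),"tilt deg",np.degrees(k[0]),"z at100",np.polyval(k,100))
m=(abs(L[...,1])<9)&(L[...,0]>0)&(L[...,0]<48)&(W[...,2]>.05)&(W[...,2]<.08)
x=L[m][:,0];z=W[m][:,2]*1000;k=np.polyfit(x,z,1);print("handle n",len(x),"tilt",np.degrees(k[0]),"z at 30",np.polyval(k,30))
E
```

```text
time_s: 15.2
position: [0.4702, 0.0191, 0.2088]
tool_rot: [[0.95, 0.312, 0.0], [0.312, -0.95, -0.0], [0.0, 0.0, -1.0]]
ft_force: [-0.2, -0.2, -1.0]
grip_width: 0.021
gripper_force: 78.1
time_s: 16.4
position: [0.402, -0.0034, 0.2089]
tool_rot: [[0.95, 0.312, -0.0], [0.312, -0.95, 0.0], [-0.0, -0.0, -1.0]]
ft_force: [-0.1, 0.4, -0.8]
grip_width: 0.0211
gripper_force: 78.1
blade n 8456 x 50.01451984316005 110.36942616952635 tilt deg -0.6585588331706016 z at100 36.74446833250661
handle n 7306 tilt -5.2698213236789195 z at 30 66.3995907982954
```

```bash
python3 -m creep '0 0 0 0 0 0.1 10;0 0 0 0 0 0.25 10;0 0 0 0 0 0.4 10;0 0 0 0 0 0.55 10;0 0 0 0 0 0.7 10;0 0 0 0 0 0.8 10;0 0 0 0 0 0.87 10;0 0 0 0 0 0.92 10;0 0 0 0 0 0.95 10;0 0 0 0 0 0.97 10;0 0 0 0 0 0.98 10;0 0 0 0 0 0.98 10'
```

```text
time_s: 17.65
position: [0.4023, -0.0033, 0.1795]
tool_rot: [[0.95, 0.312, 0.0], [0.312, -0.95, -0.0], [0.0, 0.0, -1.0]]
ft_force: [0.3, -0.2, -1.2]
grip_width: 0.021
gripper_force: 78.1
```

```bash
python3 -m creep '0 0 0 0 0 0.01 10;0 0 0 0 0 0.015 10;0 0 0 0 0 0.02 10;0 0 0 0 0 0.02 10'; python3 -m creep '0 0 0 0 0 0.01 10;0 0 0 0 0 0.015 10;0 0 0 0 0 0.02 10;0 0 0 0 0 0.02 10'
```

```text
time_s: 18.05
position: [0.4023, -0.0032, 0.179]
tool_rot: [[0.95, 0.312, 0.0], [0.312, -0.95, -0.0], [0.0, 0.0, -1.0]]
ft_force: [0.3, 1.1, 4.8]
grip_width: 0.0206
gripper_force: 79.0
time_s: 18.45
position: [0.4022, -0.0032, 0.179]
tool_rot: [[0.95, 0.312, 0.001], [0.312, -0.95, -0.0], [0.001, 0.001, -1.0]]
ft_force: [-3.3, 0.7, 17.4]
grip_width: 0.0211
gripper_force: 80.9
```

Contact: it is seated on the table. I'll open gently and rise straight up.

```bash
python3 -m creep '0 0 0 0 0 -0.01 10;0 0 0 0 0 -0.02 20;0 0 0 0 0 -0.02 22;0 0 0 0 0 -0.02 23;0 0 0 0 0 -0.02 25;0 0 0 0 0 -0.02 28;0 0 0 0 0 -0.02 33;0 0 0 0 0 -0.02 40;0 0 0 0 0 -0.02 48;0 0 0 0 0 -0.02 58;0 0 0 0 0 -0.02 65;0 0 0 0 0 -0.02 65' 20
python3 -m creep '0 0 0 0 0 -0.1 65;0 0 0 0 0 -0.3 65;0 0 0 0 0 -0.6 65;0 0 0 0 0 -1 65;0 0 0 0 0 -1.6 65;0 0 0 0 0 -2.4 65;0 0 0 0 0 -3.2 65;0 0 0 0 0 -4 65;0 0 0 0 0 -5 65;0 0 0 0 0 -6 65;0 0 0 0 0 -6 65;0 0 0 0 0 -6 65'
python3 -c "
from fit import *
run('wrist',sp=(.40,-.004),co=(9,9));p=get_image('wrist');cv2.imwrite('pics/w5.png',p['image'])
p=get_image('scene');cv2.imwrite('pics/s5.png',p['image'])"; python3 chk.py wrist
```

```text
time_s: 19.65
position: [0.4023, -0.0032, 0.1788]
tool_rot: [[0.95, 0.312, 0.0], [0.312, -0.95, 0.0], [0.0, 0.0, -1.0]]
ft_force: [-0.2, -1.6, -0.2]
grip_width: 0.0648
gripper_force: 0.0
time_s: 20.85
position: [0.4018, -0.0031, 0.3594]
tool_rot: [[0.95, 0.312, 0.001], [0.312, -0.95, -0.0], [0.001, 0.001, -1.0]]
ft_force: [-0.1, -0.1, -0.1]
grip_width: 0.0652
gripper_force: 0.0
handle 3046 c [400.2  -5.5] size [98.9 22. ] ang 18.24 z 37.6 mean [403.2  -4.5  37.4]
   pca dir deg 18.21353321170608
7 circle [400.8  -5.1] 33.24441146850586 z top 220.29181243424617 slope deg xy [-9.95087525 -3.33565127]
coaster in tool x,y mm [-1.87080726  1.40803924] slope along tool x -10.494854963197803 TCP [ 0.40211121 -0.00320424  0.3581018 ] ft [ 0.41085444 -0.07417346 -0.04861712] [ 0.01895318 -0.05393085  0.06469469]
```

View pics/w5.png

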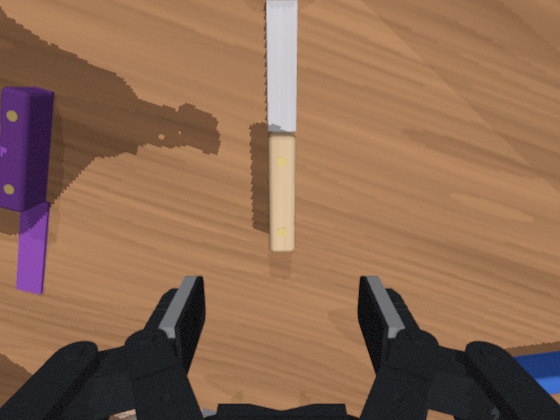

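View pics/s5.png

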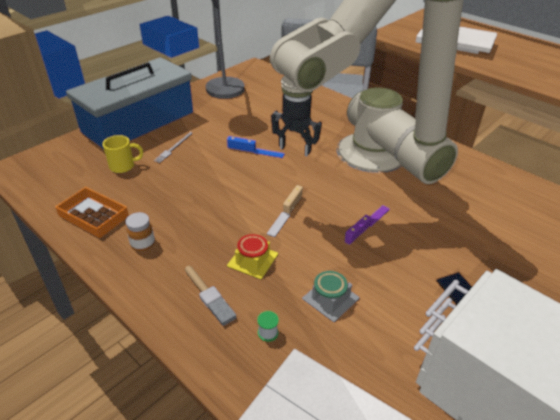

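The spatula lies flat with its handle at (282,190) in the wrist view, and the coaster sits on the yellow rails at (252,245) in the scene view. One numeric check from above, then I'll hand in.

```bash
python3 -c "
from fit import *
run('top',sp=(9,9),co=(9,9));p=get_image('top');W=cloud(p);H,S,V,z=masks(p,W)
m=near(W,.639,.072,.08)&((H<8)|(H>172))&(S>130)&(z>.04);rect(W[m],'coaster')
P=W[m];print(cv2.minEnclosingCircle((P[:,:2]*1000).astype(np.float32)))
if abs(np.median(P[:,2])-.058)<.005 and np.hypot(*(P[:,:2].mean(0)-[.6386,.0725]))<.006: print(job.close_job())
"
```

```text
rails 87 c [637.3  72.9] size [77.1 75. ] ang 18.68 z 53.6 mean [633.4  75.6  53.2]
   pca dir deg 14.43162829100774
stand 532 c [639.8  72.6] size [101.7  99.1] ang 18.3 z 7.5 mean [624.4  68.7  10.5]
   pca dir deg 102.24780697914959
coaster 593 c [638.9  71.5] size [75.6 76.3] ang 0.28 z 59.3 mean [638.6  72.7  59.4]
   pca dir deg 64.02178010586672
((638.9580078125, 72.67858123779297), 39.5753173828125)
the job is handed in; nothing more can be done
None
```

The job is handed in: the red coaster lies flat on the yellow stand's rails within about 1 mm of centre, the spatula lies flat on the table clear of the stand, and the green coaster was left alone; the robot's clock read about 21 s of the 64 s allowed.

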